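Start the loudspeaker test on the bench test panel

ROBOT

A 6-joint arm with a two-finger parallel gripper is mounted at the origin on a cart in front of the work surface, level with it; the furniture and walls round the work are solid. World frame = base frame: x ahead of the robot, y to its left, z up, the work surface at z = 0. Lengths are in mm, angles in rad, forces in N, time in s.
With the tool pointing down it reaches from about 400 to 825 mm from the base axis. Payload 7 kg.
Tool frame: the origin (TCP) lies where the fingers leave the gripper's body, on its centre line; the fingertips stand 73 mm ahead of it and the grasp point (between the pads) lies 54 mm ahead of it; z points along the fingers, x is the direction in which the jaws open and shut, and the axes are right-handed (so a half turn about z gives the same grasp; the last joint's range is limited). The gripper opens to 85 mm and grips with 20 to 120 N. Pads are 22 mm wide; open, the fingers measure 114 mm over their backs; the gripper's body (76 mm by 85 mm) begins 54 mm behind the grasp point. The pads swing forward as they close: fully open they stand 13 mm farther back than shut.
Start: joints at [1.56, 0.359, 0.012, 0, -1.224, -0.288], TCP at [198.711, 645.065, 303.902] pointing down, gripper open.
Joint ranges: [-3.07, 3.07], [-1.43, 2.12], [-1.02, 1.25], [-3.03, 1.67], [-3.05, -0], [-3.03, 3.03]. Speed limits (rad/s): [2.39, 2.39, 3.01, 3.14, 3.14, 3.14].

INTERFACE

Orientations are given as a rotation vector (axis times angle).
In Python, from plant import manip gives the robot as it stands.
- The arm moves only by the tool servo_tool, never from a script. Its argument "commands" is a list of rows, each an object with "grip": the finger opening in m, from 0 to 0.0854; "linear": the shift along the tool's x, y, z in m, a list of three; "twist": the turn, a rotation vector about the tool's x, y, z in rad, a list of three. A call has 1 to 8 rows; each row is the pose to reach, as a shift and turn from the pose commanded when the call began, along the tool's axes at that moment; what a row does not reach only later rows make up. A row lasts 1/10 s, in which the tool goes at most 50 mm and 8.59 degrees, less where a joint would pass 70% of its speed; a pose out of reach is approached as far as the arm can. A call with a gripper value outside its range is refused whole. The fingers move at their own pace and stop on an object; "grip_force" is the grip in N (left out, the last holds). Time passes only in rows, so rows that repeat a pose let the fingers close. It gives the time, the measured TCP pose, the force and the opening at its end, in the units of the state.
- manip.state(): the state, without advancing time (a new reading comes with each control period).
- manip.read_camera(name): name is "scene" or "top"; returns the picture (480x640x3 uint8, red, green, blue); there is no depth.
- manip.calibration(name): a dict with "vfov" (degrees; the focal length in pixels is half the picture's height over the tangent of half this angle, whatever the lens; pixels are square), "cx", "cy" (the principal point, pixels), "R" (3x3) and "t" (3): a world point X has camera coordinates R X + t. Camera axes: x right, y down, z forward; pixel columns grow to the right and rows downward; lengths in mm; the calibration is good to about 2 mm. A picture is of the moment at which its call begins. calibration takes no time and is no camera call.
- manip.close_job(): hands the job in, once; it reports no verdict.
The state is a dict: "t": time; "joint_positions": joint angles; "qd": joint speeds; "joint_torque": joint torques, N m; "eef_pos": TCP position; "ee_rot": TCP orientation; "force": force on the tool from outside, world axes, zero at the start; "moment": the same for the moment, N m; "grip_width": finger opening in mm.
Only numpy, scipy, OpenCV 4.12 (cv2) and the standard library are available. Lean on these libraries where they do the work, as an engineer would, in place of code of your own. Each camera call takes 0.05 s, during which the arm holds its last target.

TASK

Start the loudspeaker test on the low metal test panel, using only the closed fingertips: first push the raised end of the rocker fully down, then press the round key fully down so that it stays in, then press the long bar key fully down, keep it down for half a second and let it come back up. Do not press the square key, and leave the speaker, the round circuit board and the small white spacer where they are: nothing is to be gripped or lifted.

Things in the scene. Friction and masses are not known exactly. Their poses are not given: they have to be found in the camera images.
- panel: aluminium test panel 190 x 316 mm, screwed down, top 10 mm above the bench; origin: centre of its underside, x away from the robot (turned up to 0.25 rad), y left. Four white switch modules, 84 (x) x 71 (y) mm, stand in a row along y at 75 mm pitch, x = -48 mm; tops 44 mm above the bench, grey surrounds to 46 mm; one black key centred on each, aligned with the panel. Which key is in which place varies
- rocker_far_face (a point): on the face of the rocker's far half, 20 mm from its pivot, moves with it. Black two-faced rocker 62 (panel x) x 30 (y) mm; pivot at its middle, along panel y, 50 mm above the bench. At first its far half (two small ribs, away from the robot) slopes up to 9 mm above the pivot; pushed home, this face is level at 50 mm. About 4 N straight down here; stays as left
- rocker_key (a joint): rocker angle, rad: 0 = off (far end up), 0.30 = fully over (far face level, at its stop); starts between 0 and 0.06
- round_top (a point): centre of the flat top of the round key, 30 mm across, 54 mm above the bench when up and 48 mm when fully down; moves straight down; takes about 4 N and stays down where it is left (push-to-set key, no return spring)
- round_key (a joint): round key travel, m: 0 = up, 0.006 = fully down
- bar_top (a point): centre of the flat top of the bar key, a long flat key 24 mm (panel x) x 54 mm (y), lying crosswise to the rocker, 54 mm above the bench when up, 48 mm fully down; moves straight down; springs back up; 2 N starts it and 5 N holds it fully down
- bar_key (a joint): bar key travel, m: 0 = up, 0.006 = fully down
- square_top (a point): centre of the flat top of the square key, 30 x 30 mm, 54 mm above the bench when up; springs back. Not to be pressed
- square_key (a joint): square key travel, m: 0 = up, 0.006 = fully down
- speaker: bystander: loose black loudspeaker, 78 x 78 x 45 mm, lying face down on the panel between low corner stops; origin at the centre of its underside; its top is 55 mm above the bench
- board: bystander: loose black round circuit board, 75 mm across, 5 mm thick, lying on the panel; origin at the centre of its underside
- spacer: bystander: small white spacer, 16 x 18 mm, 30 mm tall, standing loose on the bench left of the panel; origin at the centre of its underside

How it is judged (in metres and radians):
On the way, in this order (a step that is already met when the one before it is completed fails the run):
1. the rocker is pushed over (value of joint rocker_key above 0.25 rad), for 0.1 s.
2. the round key is pressed in (value of joint round_key above 0.0045 m), for 0.1 s.
3. the bar key is held down (value of joint bar_key above 0.0045 m), for 0.3 s.
At the end, for the whole second after the job is handed in: the rocker is over (more than 0.25 of 0.30 rad), the round key is in (more than 4.5 of 6 mm), the bar key was held down after both (more than 4.5 mm for 0.3 s) and is up again, the square key is up, and the speaker, board and spacer are within 15 mm of where they were (value of joint rocker_key above 0.25 rad and value of joint round_key above 0.0045 m and value of joint each of bar_key, square_key below 0.0015 m and distance of each of speaker, board, spacer from where it was at the start of the episode below 0.015 m); the robot touches nothing.
It fails at once if the round key is pressed before the rocker is over (value of joint round_key above 0.002 m and value of joint rocker_key below 0.22 rad).
It fails at once if the bar key is pressed before the rocker is over and the round key is in (value of joint bar_key above 0.002 m and (value of joint rocker_key below 0.22 rad or value of joint round_key below 0.004 m)).
It fails at once if the square key is pressed (value of joint square_key above 0.002 m).
It fails at once if the speaker, board or spacer is lifted, carried or pushed away (distance of any of speaker, board, spacer from where it was at the start of the episode above 0.015 m).
It fails at once if the spacer is knocked over (angle between spacer's own z axis and vertical above 0.5 rad).
It also fails if it takes over 42 s, if anything falls off the work surface, if the arm or the gripper's body presses on something with over 40 N, if the wrist force passes 120 N, or if a joint passes its speed limit or range.

## Working session

There is one attempt and no reset: what is moved stays moved. The work goes in short steps, Python scripts to look and compute and a tool call to move; the robot and the scene stay as the last step left them, time stands still between calls to the robot, and variables do not carry over. Pictures are saved under pics/ and viewed, and the job is handed in when it is done.

Besides the shell and the picture viewer there is one more tool, called after "Call:" by a JSON object that holds its "method" and its "body", one argument or row to a line. servo_tool: Moves the arm, as the interface text tells. Its arguments: {"type":"object","properties":{"commands":{"type":"array","items":{"type":"object","properties":{"grip":{"type":"number"},"linear":{"type":"array","items":{"type":"number"}},"twist":{"type":"array","items":{"type":"number"}}}}},"grip_force":{"type":"number"}},"required":["commands"]}

```bash
mkdir -p pics
python3 - <<'E'
from plant import manip
import cv2
for n in("scene","top"):
    cv2.imwrite(f"pics/{n}0.png",manip.read_camera(n)[:,:,::-1]); print(n,manip.calibration(n))
print(manip.state())
E
```

```text
scene {'vfov': 45.405696864806664, 'cx': 312.52456811262135, 'cy': 242.23789069271055, 'R': array([[ 0.88475014, -0.46552332, -0.02247733],
       [-0.33146723, -0.59460111, -0.73251553],
       [ 0.32763802,  0.65554371, -0.68037914]]), 't': array([-374.67034703,  405.95925497,  581.81699337])}
top {'vfov': 47.46651010652706, 'cx': 311.2667081642174, 'cy': 241.45294349095653, 'R': array([[-0.0253186 , -0.99947302, -0.02031377],
       [-0.98030831,  0.02880373, -0.19536111],
       [ 0.19584327,  0.01496749, -0.98052098]]), 't': array([270.02876824, 548.493935  , 901.41729006])}
{'t': 0.1, 'joint_positions': array([ 1.56009915e+00,  3.59339286e-01,  1.11844940e-02, -2.40665271e-04,
       -1.22412205e+00, -2.88061894e-01]), 'qd': array([ 5.91652463e-04, -2.97800192e-03,  1.97725145e-03, -5.26307730e-04,
       -9.16522011e-04,  8.00466816e-06]), 'joint_torque': array([-8.52494231e-04, -5.84763980e+01,  2.94108349e+01,  6.95449457e+00,
       -3.24348985e-03,  1.32413342e-05]), 'eef_pos': array([198.64063284, 644.79300301, 303.06879915]), 'ee_rot': array([ 1.86535652e+00, -2.52652091e+00,  1.64123663e-03]), 'force': array([ 0.22378476, -0.36991734, -0.01968164]), 'moment': array([-0.03713147,  0.00800051, -0.00869601]), 'grip_width': 85.29590457015186}
```

View pics/scene0.png

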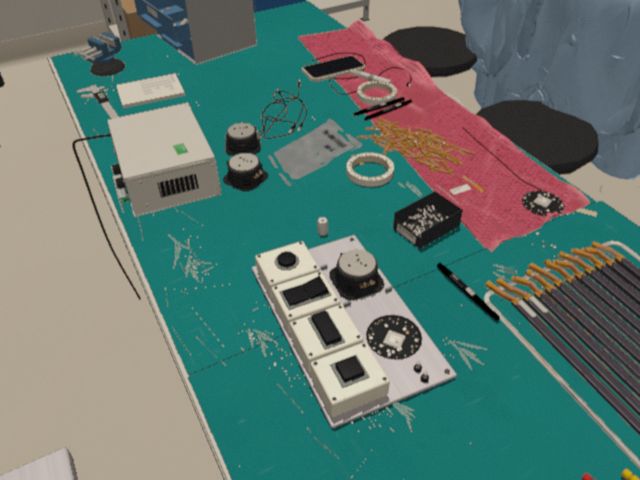

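View pics/top0.png

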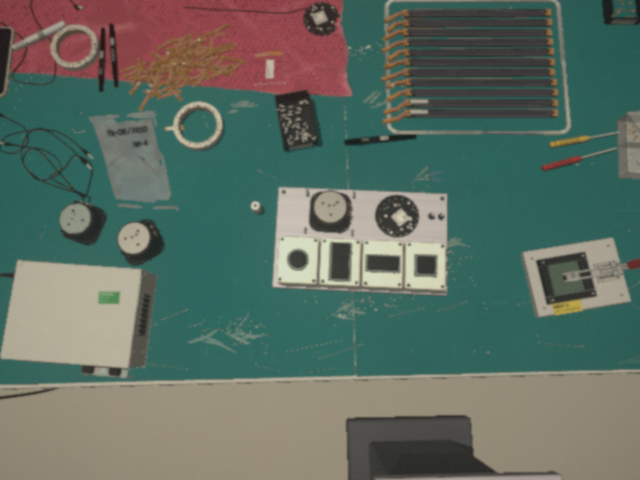

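The top view shows the keys from left to right: round (297,259), rocker (340,262), bar (382,263), square (425,265). I'll measure these more precisely.

```bash
cat > h.py <<'E'
import numpy as np,cv2
from plant import manip
def ray(n,px):
    c=manip.calibration(n);f=240/np.tan(np.radians(c["vfov"]/2))
    d=c["R"].T@np.array([(px[0]-c["cx"])/f,(px[1]-c["cy"])/f,1]);o=-c["R"].T@c["t"];return o,d
def onz(n,px,z):
    o,d=ray(n,px);return o+d*(z-o[2])/d[2]
def proj(n,X):
    c=manip.calibration(n);f=240/np.tan(np.radians(c["vfov"]/2));p=c["R"]@np.array(X,float)+c["t"];return np.array([c["cx"]+f*p[0]/p[2],c["cy"]+f*p[1]/p[2]])
E
python3 - <<'E'
from h import *
for n,(x0,y0,x1,y1),s in(("top",(265,225,455,300),4),("scene",(250,235,400,420),4)):
    im=cv2.imread(f"pics/{n}0.png");c=im[y0:y1,x0:x1]
    cv2.imwrite(f"pics/{n}z.png",cv2.resize(c[:150],None,fx=s,fy=s,interpolation=cv2.INTER_CUBIC))
    g=im.max(2);m=np.zeros_like(g);m[y0:y1,x0:x1]=(g[y0:y1,x0:x1]<75)*255
    k,l,st,ce=cv2.connectedComponentsWithStats(m)
    for i in range(1,k):
        if st[i,4]>60:
            cnt=cv2.findContours((l==i).astype(np.uint8),0,2)[0][0]
            r=cv2.minAreaRect(cnt);print(n,st[i],ce[i].round(1),[np.round(v,1) for v in r],onz(n,ce[i],54).round(1))
im=cv2.imread("pics/top0.png");
# panel outline corners
h=cv2.cvtColor(im,cv2.COLOR_BGR2HSV);m=((h[...,1]<70)&(h[...,2]>110)).astype(np.uint8)
m[:180]=0;m[300:]=0;m[:,:268]=0;m[:,460:]=0
m=cv2.morphologyEx(m,cv2.MORPH_CLOSE,np.ones((9,9)))
cn=max(cv2.findContours(m,0,2)[0],key=cv2.contourArea);r=cv2.minAreaRect(cn);b=cv2.boxPoints(r)
print(b);P=[onz("top",q,10) for q in b];print(np.round(P,1))
E
```

```text
top [311 225  37   7 197] [330.1 227.4] [array([329., 228.]), array([ 6., 36.]), np.float64(90.0)] [580.6 221.   54. ]
top [379 225  32  11 168] [395.2 229. ] [array([394.5, 230. ]), array([10., 31.]), np.float64(90.0)] [574.4 106.5  54. ]
top [332 244  18  35 545] [340.2 260.7] [array([340.4, 260.8]), array([16.3, 34.2]), np.float64(2.6)] [520.5 205.2  54. ]
top [290 252  16  15 190] [297.7 258.9] [array([297.5, 259. ]), array([14., 15.]), np.float64(90.0)] [525.8 279.6  54. ]
top [368 256  31  14 377] [382.9 262.7] [array([382.9, 262.8]), array([30. , 12.7]), np.float64(2.7)] [514.8 131.2  54. ]
top [418 257  17  17 268] [425.9 264.5] [array([426., 265.]), array([16., 16.]), np.float64(90.0)] [509.6  56.7  54. ]
scene [278 252  18  16 220] [286.4 259.4] [array([286.5, 259.5]), array([15., 17.]), np.float64(90.0)] [524.9 278.3  54. ]
scene [ 330  264   54   36 1084] [355.4 283.5] [array([356.5, 281.5]), array([35., 53.]), np.float64(90.0)] [593.  181.7  54. ]
scene [283 277  46  29 688] [305.5 291.7] [array([305.2, 292.2]), array([18.8, 42.5]), np.float64(68.2)] [520.1 203.3  54. ]
scene [312 311  29  35 572] [325.9 328. ] [array([325.9, 327.8]), array([35.7, 17.1]), np.float64(60.9)] [513.8 129.1  54. ]
scene [367 316  33  43 683] [383.4 333.9] [array([383., 337.]), array([42., 32.]), np.float64(90.0)] [578.1  82.1  54. ]
scene [336 356  28  27 488] [349.5 369.1] [array([349.5, 369. ]), array([22.8, 23.3]), np.float64(63.4)] [508.3  54.9  54. ]
[[270.16895 293.07626]
 [277.58215 179.40756]
 [462.4264  191.46262]
 [455.01318 305.13132]]
[[471.9 332.5  10. ]
 [686.3 316.2  10. ]
 [651.9 -28.8  10. ]
 [441.2   1.1  10. ]]
```

View pics/topz.png

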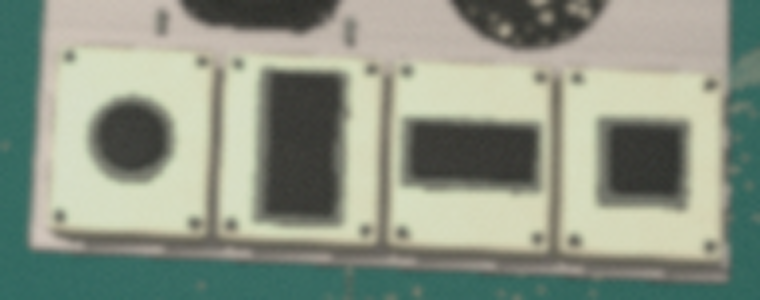

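View pics/scenez.png

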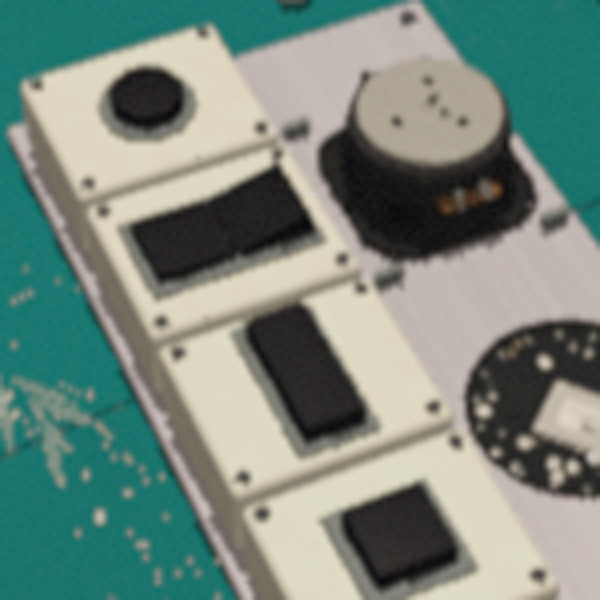

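The views agree. The keys stand at about round (525.5,279), rocker pivot (520,204.5), bar (514,130) and square (509,56), with panel yaw about -0.074. I'll work out the first travel in tool axes.

```bash
cat >> h.py <<'E'
from scipy.spatial.transform import Rotation as Ro
def go(P,yaw=-0.074):
    s=manip.state();R=Ro.from_rotvec(s["ee_rot"]).as_matrix()
    py=np.array([-np.sin(yaw),np.cos(yaw),0]);x=-py;z=np.array([0,0,-1.]);T=np.stack([x,np.cross(z,x),z],1)
    print("t",round(s["t"],2),"pos",s["eef_pos"].round(1),"grip",round(s["grip_width"],1),"F",s["force"].round(1))
    print("lin m",(R.T@(np.array(P)-s["eef_pos"])/1000).round(4),"twist",Ro.from_matrix(R.T@T).as_rotvec().round(4))
E
python3 -c "
from h import *
go((541,203,303))"
```

```text
t 0.1 pos [198.6 644.8 303.1] grip 85.3 F [ 0.2 -0.4 -0. ]
lin m [ 0.3214 -0.4573  0.0006] twist [-0.     -0.0015 -0.2248]
```

Call:
{"method": "servo_tool", "body": {
  "commands": [
    {"linear": [0.028,-0.04,0],"twist": [0,0,-0.03],"grip": 0},
    {"linear": [0.056,-0.08,0],"twist": [0,0,-0.06],"grip": 0},
    {"linear": [0.084,-0.12,0],"twist": [0,0,-0.09],"grip": 0},
    {"linear": [0.112,-0.16,0],"twist": [0,0,-0.12],"grip": 0},
    {"linear": [0.14,-0.2,0],"twist": [0,0,-0.15],"grip": 0},
    {"linear": [0.168,-0.24,0],"twist": [0,0,-0.18],"grip": 0},
    {"linear": [0.196,-0.28,0],"twist": [0,0,-0.21],"grip": 0},
    {"linear": [0.22,-0.313,0],"twist": [0,0,-0.225],"grip": 0}
  ],
  "grip_force": 40
}}

```text
t: 0.9
eef_pos: [434.0, 340.5, 303.8]
ee_rot: [2.139, -2.301, 0.0]
force: [0.8, 0.4, 0.1]
grip_width: 0.2
```

```bash
python3 -c "
from h import *
go((541,203,160))"
```

```text
t 0.9 pos [434.  340.5 303.8] grip 0.2 F [0.8 0.4 0.1]
lin m [ 0.1293 -0.1168  0.1438] twist [ 0.0002 -0.0002  0.0009]
```

Call:
{"method": "servo_tool", "body": {
  "commands": [
    {"linear": [0.03,-0.027,0.0],"grip": 0},
    {"linear": [0.06,-0.055,0.02],"grip": 0},
    {"linear": [0.09,-0.085,0.05],"grip": 0},
    {"linear": [0.129,-0.117,0.08],"grip": 0},
    {"linear": [0.129,-0.117,0.115],"grip": 0},
    {"linear": [0.129,-0.117,0.144],"grip": 0},
    {"linear": [0.129,-0.117,0.144],"grip": 0},
    {"linear": [0.129,-0.117,0.144],"grip": 0}
  ]
}}

```text
validation failed for argument at $.co...
```

Run:
```python
from h import *
go((541,203,160))
for n in("scene","top"):
    im=manip.read_camera(n)[:,:,::-1]; s=manip.state()["eef_pos"]-[0,0,73]; p=proj(n,s); print(n,p.round(1), proj(n,(525.5-5.3+20,203,56)).round(1))
    x,y=int(p[0]),int(p[1]); cv2.imwrite(f"pics/{n}1.png",cv2.resize(im[max(0,y-90):y+90,x-100:x+100],None,fx=3,fy=3))
```

```text
t 0.9 pos [434.  340.5 303.8] grip 0.2 F [0.8 0.4 0.1]
lin m [ 0.1293 -0.1168  0.1438] twist [ 0.0002 -0.0002  0.0009]
scene [202.6 163.7] [317.6 286. ]
top [251.  303.4] [341.2 249.4]
```

Call:
{"method": "servo_tool", "body": {
  "commands": [
    {"linear": [0.03,-0.027,0],"twist": [0,0,0],"grip": 0},
    {"linear": [0.06,-0.055,0.02],"twist": [0,0,0],"grip": 0},
    {"linear": [0.09,-0.085,0.05],"twist": [0,0,0],"grip": 0},
    {"linear": [0.129,-0.117,0.08],"twist": [0,0,0],"grip": 0},
    {"linear": [0.129,-0.117,0.115],"twist": [0,0,0],"grip": 0},
    {"linear": [0.129,-0.117,0.144],"twist": [0,0,0],"grip": 0},
    {"linear": [0.129,-0.117,0.144],"twist": [0,0,0],"grip": 0},
    {"linear": [0.129,-0.117,0.144],"twist": [0,0,0],"grip": 0}
  ]
}}

```text
t: 1.8
eef_pos: [540.3, 205.8, 160.1]
ee_rot: [2.138, -2.3, 0.001]
force: [0.5, -0.2, 0.9]
grip_width: -0.2
```

Run:
```python
from h import *
go((541,203,140))
for n in("scene","top"):
    im=manip.read_camera(n)[:,:,::-1]; s=manip.state()["eef_pos"]-[0,0,73]; p=proj(n,s); print(n,p.round(1), proj(n,(525.5-5.3+20,203,56)).round(1))
    x,y=int(p[0]),int(p[1]); cv2.imwrite(f"pics/{n}1.png",cv2.resize(im[max(0,y-90):y+90,x-100:x+100],None,fx=3,fy=3))
```

```text
t 1.8 pos [540.3 205.8 160.1] grip -0.2 F [ 0.5 -0.2  0.9]
lin m [ 0.0027 -0.0009  0.0201] twist [ 0.0005 -0.0011  0.0008]
scene [316.5 269.3] [317.6 286. ]
top [339.7 245.5] [341.2 249.4]
```

View pics/scene1.png

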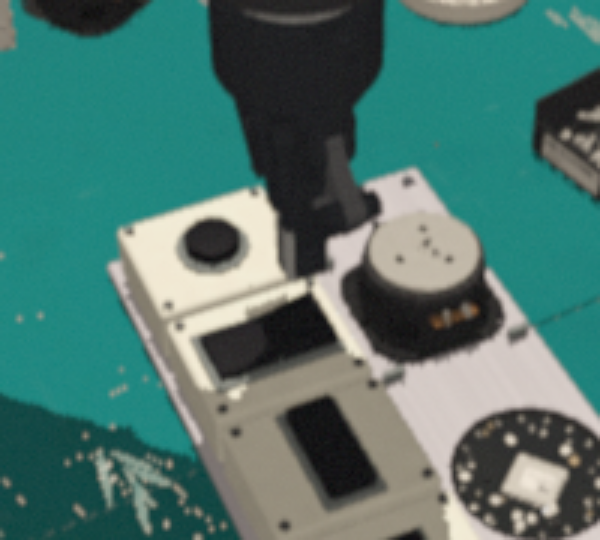

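View pics/top1.png

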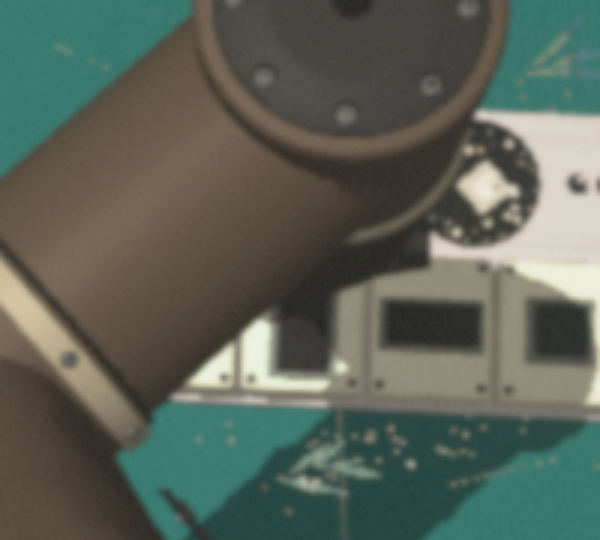

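Scene view: the closed tip is at about crop (305,275), over the rocker's far half, as projected. Now I'll press straight down.

Call:
{"method": "servo_tool", "body": {
  "commands": [
    {"linear": [0.0025,-0.001,0.01],"twist": [0,0,0],"grip": 0},
    {"linear": [0.0025,-0.001,0.02],"twist": [0,0,0],"grip": 0},
    {"linear": [0.0025,-0.001,0.026],"twist": [0,0,0],"grip": 0},
    {"linear": [0.0025,-0.001,0.03],"twist": [0,0,0],"grip": 0},
    {"linear": [0.0025,-0.001,0.033],"twist": [0,0,0],"grip": 0},
    {"linear": [0.0025,-0.001,0.036],"twist": [0,0,0],"grip": 0},
    {"linear": [0.0025,-0.001,0.036],"twist": [0,0,0],"grip": 0}
  ]
}}

```text
t: 2.6
eef_pos: [541.2, 202.8, 123.7]
ee_rot: [-2.138, 2.302, -0.0]
force: [-0.1, -0.2, 0.8]
grip_width: 0.2
```

Call:
{"method": "servo_tool", "body": {
  "commands": [
    {"linear": [0,0,0.001],"twist": [0,0,0],"grip": 0},
    {"linear": [0,0,0.002],"twist": [0,0,0],"grip": 0},
    {"linear": [0,0,0.002],"twist": [0,0,0],"grip": 0}
  ]
}}

```text
t: 2.9
eef_pos: [541.2, 202.9, 122.6]
ee_rot: [-2.138, 2.301, -0.0]
force: [-1.9, -0.2, 6.9]
grip_width: 0.1
```

Call:
{"method": "servo_tool", "body": {
  "commands": [
    {"linear": [0,0,0.001],"twist": [0,0,0],"grip": 0},
    {"linear": [0,0,0.002],"twist": [0,0,0],"grip": 0},
    {"linear": [0,0,0.002],"twist": [0,0,0],"grip": 0}
  ]
}}

```text
t: 3.2
eef_pos: [541.2, 202.9, 122.3]
ee_rot: [-2.138, 2.3, -0.001]
force: [-7.4, -3.4, 23.1]
grip_width: 0.2
```

The force rose to 23 N with no further travel, so the rocker is at its stop. I'll retract and check.

Call:
{"method": "servo_tool", "body": {
  "commands": [
    {"linear": [0,0,-0.01],"twist": [0,0,0],"grip": 0},
    {"linear": [0,0,-0.03],"twist": [0,0,0],"grip": 0},
    {"linear": [0,0,-0.05],"twist": [0,0,0],"grip": 0},
    {"linear": [-0.025,0.006,-0.05],"twist": [0,0,0],"grip": 0},
    {"linear": [-0.055,0.014,-0.05],"twist": [0,0,0],"grip": 0},
    {"linear": [-0.075,0.021,-0.05],"twist": [0,0,0],"grip": 0},
    {"linear": [-0.075,0.021,-0.05],"twist": [0,0,0],"grip": 0},
    {"linear": [-0.075,0.021,-0.05],"twist": [0,0,0],"grip": 0}
  ]
}}

```text
t: 4.0
eef_pos: [525.2, 279.5, 169.6]
ee_rot: [2.139, -2.3, -0.0]
force: [-0.2, 0.0, 1.1]
grip_width: 0.0
```

Run:
```python
from h import *
n="scene"
im=manip.read_camera(n)[:,:,::-1];go((525.5,279,133)); cv2.imwrite("pics/scene2.png",cv2.resize(im[220:400,230:430],None,fx=4,fy=3.3,interpolation=2)[:600])
```

```text
t 4.05 pos [525.4 278.9 169.7] grip 0.1 F [-0.1 -0.3 -0.7]
lin m [-0.0001 -0.0002  0.0367] twist [ 0.0006 -0.0004  0.0004]
```

View pics/scene2.png

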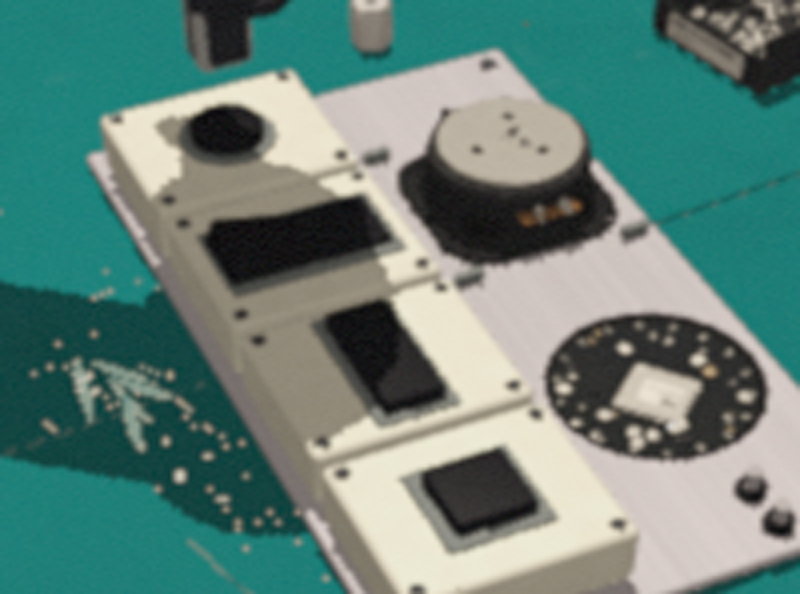

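The picture shows the rocker (300,240 in the crop) over: far half flat, near half raised. Tip is above the round key. Next I'll press the round key.

Call:
{"method": "servo_tool", "body": {
  "commands": [
    {"linear": [0,0,0.02],"twist": [0,0,0],"grip": 0},
    {"linear": [0,0,0.035],"twist": [0,0,0],"grip": 0},
    {"linear": [0,0,0.04],"twist": [0,0,0],"grip": 0},
    {"linear": [0,0,0.044],"twist": [0,0,0],"grip": 0},
    {"linear": [0,0,0.048],"twist": [0,0,0],"grip": 0},
    {"linear": [0,0,0.05],"twist": [0,0,0],"grip": 0},
    {"linear": [0,0,0.05],"twist": [0,0,0],"grip": 0}
  ]
}}

```text
t: 4.75
eef_pos: [525.9, 278.9, 120.7]
ee_rot: [-2.138, 2.302, -0.001]
force: [-1.0, -3.3, 5.2]
grip_width: 0.0
```

Call:
{"method": "servo_tool", "body": {
  "commands": [
    {"linear": [0,0,0.001],"twist": [0,0,0],"grip": 0},
    {"linear": [0,0,0.002],"twist": [0,0,0],"grip": 0},
    {"linear": [0,0,0.002],"twist": [0,0,0],"grip": 0}
  ]
}}

```text
t: 5.05
eef_pos: [525.9, 278.9, 120.5]
ee_rot: [-2.138, 2.3, -0.001]
force: [-7.3, -6.1, 21.7]
grip_width: -0.3
```

The round key is at its stop (22 N). Up and across to the bar.

Call:
{"method": "servo_tool", "body": {
  "commands": [
    {"linear": [0,0,-0.01],"twist": [0,0,0],"grip": 0},
    {"linear": [0,0,-0.03],"twist": [0,0,0],"grip": 0},
    {"linear": [0,0,-0.05],"twist": [0,0,0],"grip": 0},
    {"linear": [0.04,0,-0.05],"twist": [0,0,0],"grip": 0},
    {"linear": [0.08,0,-0.05],"twist": [0,0,0],"grip": 0},
    {"linear": [0.12,0,-0.05],"twist": [0,0,0],"grip": 0},
    {"linear": [0.149,0,-0.05],"twist": [0,0,0],"grip": 0},
    {"linear": [0.149,0,-0.05],"twist": [0,0,0],"grip": 0}
  ]
}}

```text
t: 5.85
eef_pos: [514.2, 128.0, 168.5]
ee_rot: [-2.134, 2.304, 0.0]
force: [-0.2, 0.5, 0.7]
grip_width: -0.0
```

Run:
```python
from h import *
n="scene"
im=manip.read_camera(n)[:,:,::-1];go((514.3,130.2,121)); cv2.imwrite("pics/scene3.png",cv2.resize(im[220:400,230:430],None,fx=4,fy=3.3,interpolation=2)[:600])
```

```text
t 5.9 pos [514.9 129.5 168.7] grip 0.3 F [0.8 0.1 0.8]
lin m [-0.0006  0.0007  0.0477] twist [-0.0014  0.0012 -0.0019]
```

View pics/scene3.png

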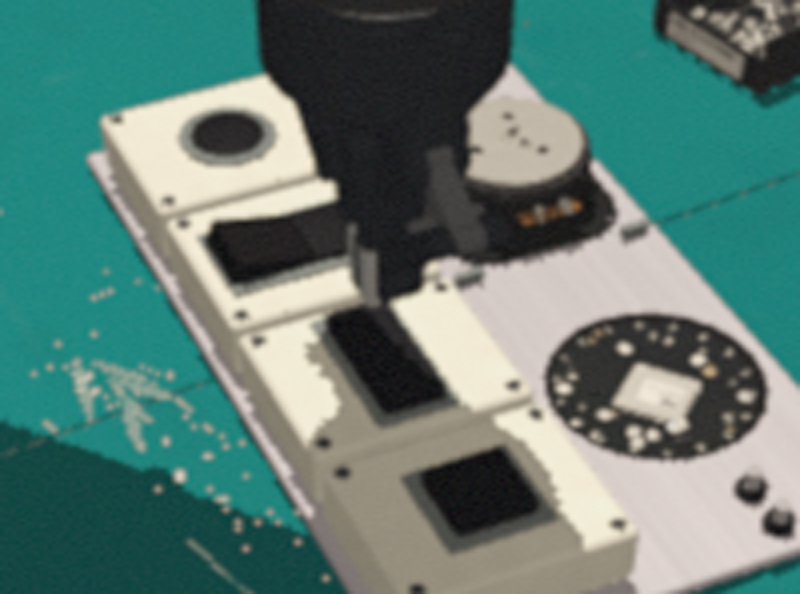

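The round key (228,132 in the crop) is sunk and the rocker is still over. Next I'll press the bar.

Call:
{"method": "servo_tool", "body": {
  "commands": [
    {"linear": [0,0,0.02],"twist": [0,0,0],"grip": 0},
    {"linear": [0,0,0.035],"twist": [0,0,0],"grip": 0},
    {"linear": [0,0,0.04],"twist": [0,0,0],"grip": 0},
    {"linear": [0,0,0.044],"twist": [0,0,0],"grip": 0},
    {"linear": [0,0,0.048],"twist": [0,0,0],"grip": 0},
    {"linear": [0,0,0.05],"twist": [0,0,0],"grip": 0},
    {"linear": [0,0,0.051],"twist": [0,0,0],"grip": 0},
    {"linear": [0,0,0.051],"twist": [0,0,0],"grip": 0}
  ]
}}

```text
t: 6.7
eef_pos: [514.8, 131.2, 120.3]
ee_rot: [-2.139, 2.299, -0.001]
force: [-15.8, 0.4, 33.3]
grip_width: 0.2
```

Call:
{"method": "servo_tool", "body": {
  "commands": [
    {"linear": [0,0,0.0005],"twist": [0,0,0],"grip": 0},
    {"linear": [0,0,0.0005],"twist": [0,0,0],"grip": 0},
    {"linear": [0,0,0.0005],"twist": [0,0,0],"grip": 0},
    {"linear": [0,0,0.0005],"twist": [0,0,0],"grip": 0}
  ]
}}

```text
t: 7.1
eef_pos: [514.8, 131.2, 120.2]
ee_rot: [-2.138, 2.299, -0.001]
force: [-17.2, 1.4, 39.0]
grip_width: -0.3
```

Call:
{"method": "servo_tool", "body": {
  "commands": [
    {"linear": [0,0,-0.001],"twist": [0,0,0],"grip": 0},
    {"linear": [0,0,-0.001],"twist": [0,0,0],"grip": 0},
    {"linear": [0,0,-0.01],"twist": [0,0,0],"grip": 0},
    {"linear": [0,0,-0.04],"twist": [0,0,0],"grip": 0},
    {"linear": [0,0,-0.08],"twist": [0,0,0],"grip": 0},
    {"linear": [0,0,-0.12],"twist": [0,0,0],"grip": 0},
    {"linear": [0,0,-0.15],"twist": [0,0,0],"grip": 0},
    {"linear": [0,0,-0.15],"twist": [0,0,0],"grip": 0}
  ]
}}

```text
t: 7.9
eef_pos: [516.9, 131.8, 271.9]
ee_rot: [-2.133, 2.294, -0.004]
force: [0.5, -0.0, -0.6]
grip_width: 0.0
```

Run:
```python
from h import *
n="scene"
im=manip.read_camera(n)[:,:,::-1];s=manip.state();print(s["t"],s["eef_pos"],s["force"]); cv2.imwrite("pics/scene4.png",cv2.resize(im[220:400,230:430],None,fx=4,fy=3.3,interpolation=2)[:600])
```

```text
7.95 [515.85550958 131.42619329 269.360541  ] [-0.22177821 -0.14036382 -0.27197286]
```

View pics/scene4.png

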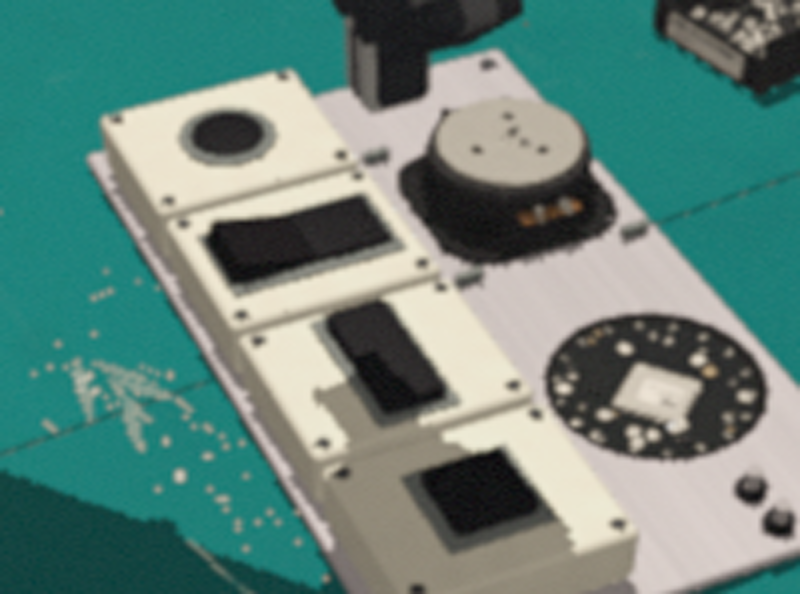

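The rocker is over, the round key is in, the bar is up and the square key is up. The speaker and board are unmoved, and the arm is clear of everything.

```bash
python3 -c "
from plant import manip
print(manip.close_job())"
```

```text
the job is handed in; nothing more can be done
None
```

I pressed the three keys in order with the closed fingertips and handed the job in at about 8 s. No verdict is reported.

| Step | Key | Force reached (N) | What showed it was fully down |
|---|---|---|---|
| 1 | Rocker, far half | 23 | force rose with no further travel |
| 2 | Round key | 22 | force rose with no further travel; key sunk in later pictures |
| 3 | Bar key | 39 | force rose with no further travel; held for at least 0.6 s, then released |

- **Final picture:** The rocker was over, the round key was in, and the bar and square keys were up. The speaker and board looked unmoved, and the wrist force was about 0 N with the tips about 140 mm above the keys.
- **Not checked:** The spacer was not in that last picture. I last saw it standing after the rocker press, and the arm did not go near it after that. I took key positions from force, tool height and pictures, not from joint readings.
- **Other notes:** The bar press was firmer than needed, with about 17 N of sideways force. One move call was refused because its rows had no twist, so nothing moved.

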